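# Stamp the boxed loaf

## Robot

A 6-joint arm with a two-finger parallel gripper is mounted at the origin on the work surface. World frame = base frame: x ahead of the robot, y to its left, z up, the work surface at z = 0. Lengths are in m, angles in rad, forces in N, time in s.
With the tool pointing down it reaches from about 0.3 to 0.875 m from the base axis. Payload 6.4 kg.
Tool frame: the origin (TCP) lies midway between the tips of the shut fingers; the grasp point (between the pads) lies ctrl.grip_point_offset behind it (ctrl.grip_point_offset is the distance from the TCP to the grasp point, in m); z points along the fingers, y is the direction in which the jaws open and shut (so a half turn about z gives the same grasp; the last joint's range is limited). The gripper opens to 85 mm and grips with 20 to 120 N. Pads are 22 mm wide; open, the fingers measure 114 mm over their backs; the gripper's body (76 mm by 85 mm) begins 54 mm behind the grasp point. The pads swing forward as they close: fully open they stand 13 mm farther back than shut.
Start: joints at [-1.39, 0.181, 1.607, -0, 1.354, -0.206], TCP at [0.217, -0.533, 0.231] pointing down, gripper open.
Joint ranges: [-2.99, 2.99], [-0.89, 2.07], [0.3, 2.58], [-1.14, 4.28], [0, 2.63], [-3.12, 3.12]. Speed limits (rad/s): [2.57, 2.57, 3.01, 3.14, 3.14, 3.14].

## Interface

Orientations are given as a unit quaternion [w, x, y, z].
In Python, from bench import ctrl, viewer gives the robot as it stands.
- The arm moves only by the shell command python3 -m handwheel 'ROWS' [OPENING]. ROWS is JSON, a list of rows, each an object with "travel": the shift along the tool's x, y, z as a fraction of full scale, a list of three; "dr": the turn, a rotation vector about the tool's x, y, z as a fraction of full scale, a list of three. A call has 1 to 20 rows; each row shifts and turns the pose as measured when the row begins, along the tool's axes as they then stand; what a row does not reach is not made up. Full scale, the value 1, is 150 mm for a shift and 30 degrees for a turn. A row lasts 1/12 s, in which the tool goes at most 41.7 mm and 7.16 degrees, less where a joint would pass 70% of its speed; a pose out of reach is approached as far as the arm can. A call with a number of a shift or a turn outside -1 to 1 is refused whole. A call with a gripper value outside its range is refused whole. OPENING is the opening, from -1 (shut) to 1 (fully open), set as the call begins (- or left out, the last holds). The fingers move at their own pace and stop on an object; the grip force is fixed at half the most. Time passes only in rows, so rows that do not move let the fingers close. It gives the time, the measured TCP pose, the force and the opening at its end, in the units of the state.
- ctrl.get_obs(): the state, without advancing time (a new reading comes with each control period).
- viewer.camera(name): name is "side" or "top"; returns the picture (420x560x3 uint8, red, green, blue); there is no depth.
- viewer.get_calibration(name): a dict with "camera_matrix" (3x3 intrinsics, pixels), "k1" (the pictures are not rectified: a ray, as slopes to the right and down, at radius r is drawn at 1 + k1 r^2 times it, then the intrinsics apply), "R" (3x3) and "t" (3): a world point X has camera coordinates R X + t. Camera axes: x right, y down, z forward; pixel columns grow to the right and rows downward; lengths in m; the calibration is good to about 2 mm. A picture is of the moment at which its call begins. get_calibration takes no time and is no camera call.
- ctrl.hand_in(): hands the job in, once; it reports no verdict.
The state is a dict: "time_s": time; "q": joint angles; "dq": joint speeds; "joint_efforts": joint torques, N m; "eef_pos": TCP position; "eef_rot": TCP orientation; "wrist_force": force on the tool from outside, world axes, zero at the start; "torque": the same for the moment, N m; "opening": opening from 0.0 (shut) to 1.0 (fully open).
Only numpy, scipy, OpenCV 4.12 (cv2) and the standard library are available. Lean on these libraries where they do the work, as an engineer would, in place of code of your own. Each camera call takes 0.05 s, during which the arm holds its last target. There are 200 camera calls.

## Task

Lay the long loaf carton in the lane of the stamp press and slide it fully home against the end stop. Then push the plunger down with feeling, past its soft first stop to the firm second stop without forcing it, hold it there for a second, and let it spring right back up. Leave the stamped carton home in the press and the other things on the counter where they are.

Things in the scene. Friction and masses are not known exactly. Their poses are not given: they have to be found in the camera images.
- carton_center (a point): centre (half-way up) of the long closed cardboard loaf carton: 150 mm long (its x axis), 56 mm wide (y), 50 mm high (z), 0.2 to 0.42 kg; both ends are alike. It starts flat on the table.
- press: bench stamp press, fixed. Origin on the table plane straight below the stamp; z up, x along the lane from its open end to the end stop. Flat bed, top 12 mm above the origin, x = -180 to +85 mm, 104 mm wide; the carton lies in it lengthwise. A column 44 mm wide at x = 52 to 82 mm rises to 158 mm.
- end_stop (a point): middle of the end stop's face, at the bed's surface, 40 mm in x from the press's origin; the stop rises 20 mm above the bed. A carton fully home touches it: its centre is then 75 mm before this point, midway between the rails and 37 mm above the table.
- lane_mouth (a point): middle of the rails' straight entry, at the bed's surface, x = -40 mm from the press's origin. Two rails, 62 mm apart inside, 14 mm above the bed, run from here to the end stop. Before it their mouths flare out over 22 mm (to 95 mm wide outside); farther out the bed is flat and open. The carton may be lowered between the rails or slid in.
- head: the press's overhanging head with all it carries; same origin and axes as the press. Guide block 52 x 52 mm centred over the origin, 108 to 154 mm up, joined to the column. The stamp, 36 x 30 mm, hangs below; its height is set by hand, different each time: its face clears a carton in the lane by 8 to 18 mm.
- knob_top (a point): middle of the flat top of the plunger's round wooden knob, 44 mm across, 205 mm above the press's origin when released; pushed straight down it travels 14 to 24 mm in all (unknown: feel it) and springs back up by itself.
- guide_top (a point): centre of the guide block's top, 154 mm up, where the plunger's stem enters. Forces on the knob: first soft, 1 to 3 N, until the stamp meets the carton: the soft first stop, a step to 5 N. Then 6 mm more against a stiff spring (1.5 N per mm) to the firm, rigid second stop at 14 N. From 13 N on the impression is full; over 30 N bends the press.
- loaf_a: dark seeded loaf, 115 x 75 x 62 mm; to be left alone. Origin at the centre of its underside.
- loaf_b: lighter seeded loaf, 115 x 75 x 62 mm; to be left alone. Origin at the centre of its underside.
- loaf_c: dark seeded loaf, 115 x 75 x 62 mm; to be left alone. Origin at the centre of its underside.
- tin: metal loaf tin standing upside down, 132 x 110 x 85 mm; to be left alone. Origin at the centre of its underside.
- square_carton: square cardboard carton, 95 x 95 x 60 mm high (not the one to stamp); to be left alone. Origin at the centre of its underside.
- timer: small white kitchen timer, 45 x 50 x 52 mm; to be left alone. Origin at the centre of its underside.
- jug: open glass beaker, 90 mm across, 130 mm high; to be left alone. Origin at the centre of its underside.
- carton: the same long carton, origin at the centre of its underside.

How it is judged:
By the outcome, as a careful person would: the job done as asked, in the order asked, and still so for the second after the job is handed in, with the robot touching nothing.
It also fails if it takes over 67 s, if anything falls off the work surface, if the arm or the gripper's body presses on something with over 40 N, if the wrist force passes 120 N, or if a joint passes its speed limit or range.

## Working session

There is one attempt and no reset: what is moved stays moved. The work goes in short steps, Python scripts to look and compute and a shell command to move; the robot and the scene stay as the last step left them, time stands still between calls to the robot, and variables do not carry over. Pictures are saved under pics/ and viewed, about 8 in all and at most 12, crops included, and the job is handed in when it is done.

```bash
mkdir -p pics; ls; python3 - <<'E'
from bench import ctrl, viewer
import cv2,json
for n in("top","side"):
    cv2.imwrite(f"pics/{n}0.png",viewer.camera(n)[:,:,::-1])
    c=viewer.get_calibration(n); print(n,c)
print(ctrl.get_obs(), ctrl.grip_point_offset)
E
```

```text
pics
top {'camera_matrix': array([[390.75101492,   0.        , 280.49259008],
       [  0.        , 390.75101492, 209.0980459 ],
       [  0.        ,   0.        ,   1.        ]]), 'k1': -0.034876155302143184, 'R': array([[ 0.02853359, -0.99955014, -0.00923822],
       [-0.99444129, -0.02744824, -0.10165192],
       [ 0.10135262,  0.01208737, -0.99477713]]), 't': array([-0.01270124,  0.60048765,  1.36598704])}
side {'camera_matrix': array([[399.09297325,   0.        , 277.84759895],
       [  0.        , 399.09297325, 210.25865656],
       [  0.        ,   0.        ,   1.        ]]), 'k1': -0.007331936655190291, 'R': array([[-8.10981016e-01, -5.85072448e-01, -1.51935371e-04],
       [-4.19941988e-01,  5.82271049e-01, -6.96138745e-01],
       [ 4.07380067e-01, -5.64491502e-01, -7.17907254e-01]]), 't': array([0.50311176, 0.35805366, 1.08498257])}
{'time_s': 0.1, 'q': array([-1.39032615e+00,  1.81443021e-01,  1.60789574e+00, -1.51884791e-05,
        1.35381474e+00, -2.06308723e-01]), 'dq': array([-6.33926447e-04, -2.03461725e-03, -3.54122355e-03, -1.91320967e-03,
        1.62396300e-05,  1.20827947e-03]), 'joint_efforts': array([ 3.00811989e-04, -4.45873797e+01, -3.52236664e+01, -3.12986895e-04,
        4.14110589e-03, -3.02881824e-05]), 'eef_pos': array([ 0.2168107 , -0.53202499,  0.23049352]), 'eef_rot': array([-7.80450663e-04,  9.81357854e-01,  1.92187810e-01,  2.66790794e-06]), 'wrist_force': array([-0.16047322,  0.18508835, -0.10356575]), 'torque': array([ 0.01814261, -0.02340704, -0.02732519]), 'opening': 0.9986968423508198} 0.0187
```

View pics/top0.png

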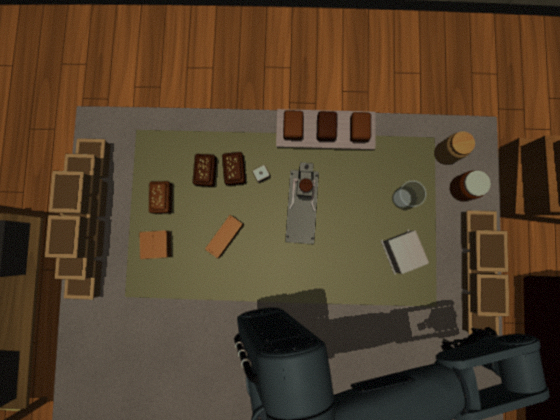

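View pics/side0.png

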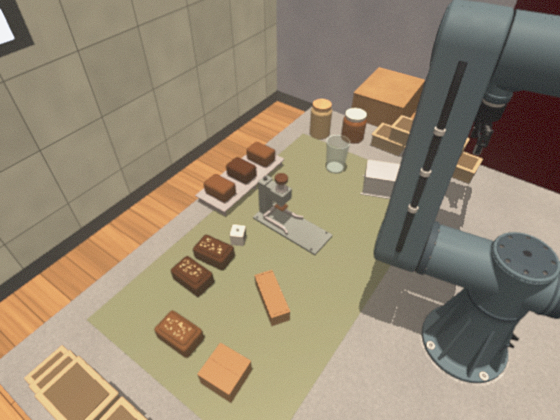

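The top view shows the long carton at about (224,237), the press with its bed at (303,215) and its knob at (306,186), and the stop end away from the robot. I'll enlarge both.

```bash
cat > h.py <<'E'
from bench import ctrl, viewer
import numpy as np, cv2
def cal(n):
    c=viewer.get_calibration(n); return c["camera_matrix"],np.array([c["k1"],0,0,0,0]),c["R"],c["t"]
def pix(n,X):
    K,d,R,t=cal(n); return cv2.projectPoints(np.float64(X).reshape(-1,1,3),cv2.Rodrigues(R)[0],t,K,d)[0][:,0]
def ray(n,uv,z):
    K,d,R,t=cal(n); p=cv2.undistortPoints(np.float64(uv).reshape(-1,1,2),K,d)[:,0]
    D=np.c_[p,np.ones(len(p))]@R; C=-R.T@t
    return C+D*((z-C[2])/D[:,2])[:,None]
def crop(src,x,y,w,h,s,out):
    im=cv2.imread(src) if isinstance(src,str) else src
    c=cv2.resize(im[y:y+h,x:x+w],None,fx=s,fy=s,interpolation=cv2.INTER_CUBIC)
    c=cv2.convertScaleAbs(c,alpha=1.5)
    for i in range(0,w,10): cv2.putText(c,str(x+i),(i*s,8),0,.3,(255,255,255)); cv2.line(c,(i*s,10),(i*s,16),(255,255,255))
    for i in range(0,h,10): cv2.putText(c,str(y+i),(0,i*s+4),0,.3,(255,255,255)); cv2.line(c,(20,i*s),(26,i*s),(255,255,255))
    cv2.imwrite(out,c)
E
python3 - <<'E'
from h import *
crop("pics/top0.png",195,155,133,98,6,"pics/c1.png")
crop("pics/side0.png",225,165,120,162,4,"pics/c2.png")
E
```

```text
(no output)
```

View pics/c1.png

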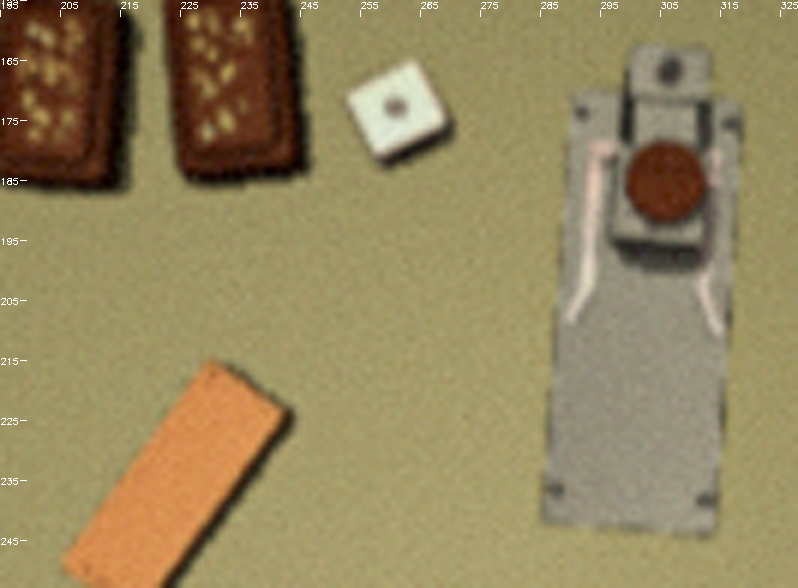

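View pics/c2.png

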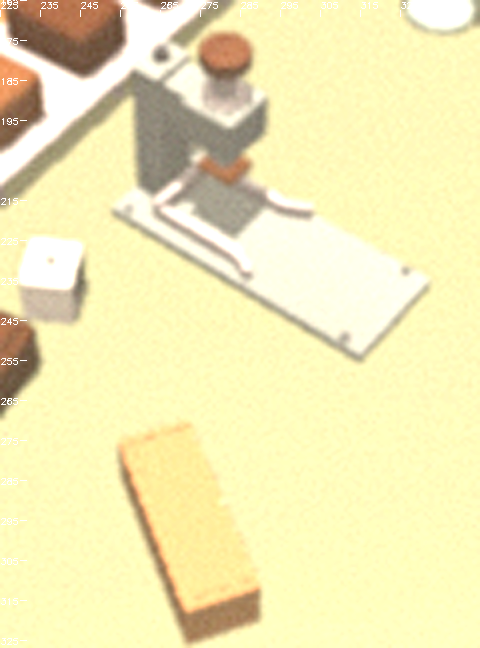

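```bash
cat > fit.py <<'E'
from h import *
from scipy.optimize import least_squares
def P(pts,s,o): return (np.array(pts,float)+.5)/s-.5+np.array(o)
def T(p,L): # pose x,y,yaw
    c,s=np.cos(p[2]),np.sin(p[2]); L=np.array(L,float)
    return np.c_[p[0]+c*L[:,0]-s*L[:,1],p[1]+s*L[:,0]+c*L[:,1],L[:,2]]
def fit(obs,x0):
    f=lambda p: np.concatenate([(pix(n,T(p,L))-uv).ravel() for n,L,uv in obs])
    r=least_squares(f,x0,loss="soft_l1"); print(np.round(r.fun,1)); return r.x
E
python3 - <<'E'
from fit import *
t=lambda p:P(p,6,(195,155)); s=lambda p:P(p,4,(225,165))
b=[[-.18,.052,.012],[-.18,-.052,.012],[.085,.052,.012],[.085,-.052,.012]]
k=[[0,0,.205]]
o=[("top",b+k,t([(543,522),(714,534),(573,90),(745,102),(665,181)])),("side",[b[0],b[1],b[2]]+k,s([(360,358),(430,284),(113,212),(225,50)]))]
p=fit(o,[.7,-.05,0]); print("press",p, "home",T(p,[[-.035,0,.037]]))
for n in("top","side"): print(fit([q for q in o if q[0]==n],p))
c=[[.075,.028,.05],[.075,-.028,.05],[-.075,.028,.05],[-.075,-.028,.05]]
o=[("top",c[:3],t([(208,360),(290,412),(62,562)])),("side",c,s([(120,445),(192,425),(186,612),(259,588)]))]
g=ray("top",[(224,237)],.05)[0]
p=fit(o,[g[0],g[1],-.6]); print("carton",p)
for n in("top","side"): print(fit([q for q in o if q[0]==n],p))
E
```

```text
[-0.7  0.4 -0.3  0.7 -0.2 -0.  -0.5  0.1 -0.1  0.2 -0.  -0.6  0.3 -1.3
 -0.5 -1.6  0.1 -0.5]
press [ 0.6613927  -0.07367319 -0.04947094] home [[ 0.62643552 -0.07194241  0.037     ]]
[-0.2  0.2  0.2  0.4  0.1 -0.2 -0.2 -0.2  0.2 -0.1]
[ 0.66235695 -0.07479985 -0.04601666]
[ 0.   0.5  0.4 -0.4 -0.6 -0.7  0.1  0.4]
[ 0.65897572 -0.07011281 -0.04912821]
[ 0.1  0.2 -0.9  0.9 -1.3  0.9 -0.3 -1.6 -0.3 -1.8 -0.5 -0.1  0.6 -0.2]
carton [ 0.49601311  0.20318901 -0.60620244]
[ 0.6 -0.6 -0.2 -0.  -0.3  0.6]
[ 0.49833753  0.2003939  -0.59102321]
[-0.2 -0.9 -0.2 -1.1 -0.3  0.8  0.9  0.6]
[ 0.49416102  0.20501661 -0.60449507]
```

```bash
python3 -m handwheel '[{"travel":[0,0,0],"dr":[0,0,0.23]},{"travel":[0,0,0],"dr":[0,0,0.23]},{"travel":[0,0,0],"dr":[0,0,0.23]},{"travel":[0,0,0],"dr":[0,0,0.23]},{"travel":[0,0,0],"dr":[0,0,0.23]},{"travel":[0,0,0],"dr":[0,0,0.23]},{"travel":[0,0,0],"dr":[0,0,0.23]},{"travel":[0,0,0],"dr":[0,0,0.23]},{"travel":[0,0,0],"dr":[0,0,0]}]' 1
cat > go.py <<'E'
# python3 go.py x y z yaw : remaining shift (mm, units) and turn in tool axes; target tool z down, tool x at yaw
import sys; from h import *
from scipy.spatial.transform import Rotation as R
x,y,z,a=map(float,sys.argv[1:5]); o=ctrl.get_obs(); w=o["eef_rot"]
A=R.from_quat([w[1],w[2],w[3],w[0]]); B=R.from_matrix([[np.cos(a),np.sin(a),0],[np.sin(a),-np.cos(a),0],[0,0,-1]])
d=A.inv().apply(np.array([x,y,z])-o["eef_pos"]); dr=(A.inv()*B).as_rotvec()
print("t",round(o["time_s"],2),"pos",o["eef_pos"].round(4),"F",o["wrist_force"].round(1),"open",round(o["opening"],3),"q6",o["q"][5].round(2))
print("travel units",(d/.15).round(3),"turn units",(dr/np.pi*6).round(3),"yaw",np.arctan2(*A.as_matrix()[1::-1,0]).round(4))
E
python3 go.py 0.473 0.2185 0.2 -0.6
```

```text
time_s: 0.85
eef_pos: [0.2162, -0.5288, 0.2254]
eef_rot: [-0.005, 0.953, -0.302, -0.003]
wrist_force: [-0.3, 0.3, -0.0]
opening: 0.998
t 0.85 pos [ 0.2162 -0.5288  0.2254] F [-0.3  0.3 -0. ] open 0.998 q6 0.79
travel units [-1.471 -5.057  0.221] turn units [-0.015  0.015 -0.027] yaw -0.6141
```

```bash
python3 -m handwheel '[{"travel":[-0.074,-0.25,0],"dr":[0,0,0]},{"travel":[-0.074,-0.25,0],"dr":[0,0,0]},{"travel":[-0.074,-0.25,0],"dr":[0,0,0]},{"travel":[-0.074,-0.25,0],"dr":[0,0,0]},{"travel":[-0.074,-0.25,0],"dr":[0,0,0]},{"travel":[-0.074,-0.25,0],"dr":[0,0,0]},{"travel":[-0.074,-0.25,0],"dr":[0,0,0]},{"travel":[-0.074,-0.25,0],"dr":[0,0,0]},{"travel":[-0.074,-0.25,0],"dr":[0,0,0]},{"travel":[-0.074,-0.25,0],"dr":[0,0,0]},{"travel":[-0.074,-0.25,0],"dr":[0,0,0]},{"travel":[-0.074,-0.25,0],"dr":[0,0,0]},{"travel":[-0.074,-0.25,0],"dr":[0,0,0]},{"travel":[-0.074,-0.25,0],"dr":[0,0,0]},{"travel":[-0.074,-0.25,0],"dr":[0,0,0]},{"travel":[-0.074,-0.25,0],"dr":[0,0,0]},{"travel":[0,0,0],"dr":[0,0,0]}]'
python3 go.py 0.473 0.2185 0.2 -0.6
```

```text
time_s: 2.27
eef_pos: [0.4025, 0.0969, 0.2293]
eef_rot: [-0.008, 0.962, -0.272, -0.001]
wrist_force: [-0.4, 0.4, -0.2]
opening: 1.002
t 2.27 pos [0.4025 0.0969 0.2293] F [-0.4  0.4 -0.2] open 1.002 q6 2.05
travel units [-0.023 -0.934  0.209] turn units [-0.028  0.012  0.093] yaw -0.5511
```

```bash
python3 -m handwheel '[{"travel":[-0.006,-0.234,0.05],"dr":[-0.007,0.003,0.023]},{"travel":[-0.006,-0.234,0.05],"dr":[-0.007,0.003,0.023]},{"travel":[-0.006,-0.234,0.05],"dr":[-0.007,0.003,0.023]},{"travel":[-0.006,-0.234,0.05],"dr":[-0.007,0.003,0.023]},{"travel":[0,0,0],"dr":[0,0,0]},{"travel":[0,0,0],"dr":[0,0,0]}]'
python3 go.py 0.473 0.2185 0.1 -0.6
```

```text
time_s: 2.77
eef_pos: [0.4761, 0.226, 0.1974]
eef_rot: [0.002, 0.959, -0.282, 0.0]
wrist_force: [0.5, 0.6, 0.6]
opening: 0.999
t 2.77 pos [0.4761 0.226  0.1974] F [0.5 0.6 0.6] open 0.999 q6 2.36
travel units [0.009 0.052 0.65 ] turn units [ 0.005 -0.003  0.053] yaw -0.5724
```

```bash
python3 -m handwheel '[{"travel":[0.004,0.02,0.2],"dr":[0,0,0.025]},{"travel":[0.004,0.02,0.2],"dr":[0,0,0.025]},{"travel":[0,0.01,0.2],"dr":[0,0,0]},{"travel":[0,0,0],"dr":[0,0,0]},{"travel":[0,0,0],"dr":[0,0,0]}]'
python3 go.py 0.473 0.2185 0.014 -0.6
python3 - <<'E'
from h import *
a=viewer.camera("side")[:,:,::-1]; b=viewer.camera("top")[:,:,::-1]
crop(np.ascontiguousarray(a),220,220,110,110,5,"pics/c3.png")
E
```

```text
time_s: 3.18
eef_pos: [0.4737, 0.2158, 0.1075]
eef_rot: [0.001, 0.957, -0.29, 0.002]
wrist_force: [-0.2, 0.8, 0.6]
opening: 1.004
t 3.18 pos [0.4737 0.2158 0.1075] F [-0.2  0.8  0.6] open 1.004 q6 2.36
travel units [-0.016 -0.013  0.624] turn units [ 0.001 -0.009  0.022] yaw -0.5884
```

View pics/c3.png

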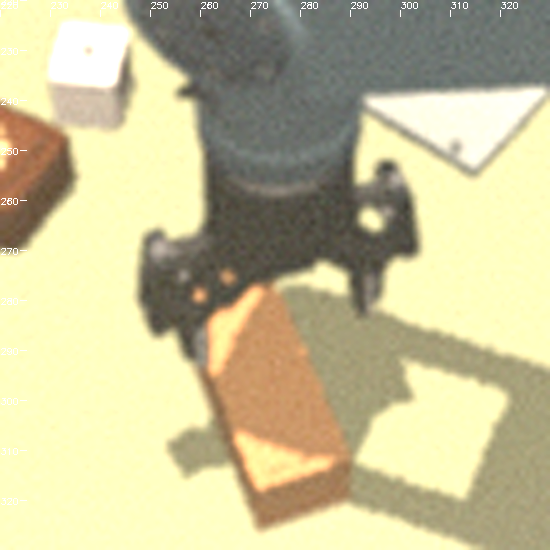

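The fingers straddle the carton, with tips at about (259,292) and (293,283). I'll descend and grip.

```bash
python3 -m handwheel '[{"travel":[-0.005,-0.004,0.16],"dr":[0,0,0.02]},{"travel":[-0.005,-0.004,0.16],"dr":[0,0,0]},{"travel":[-0.005,0,0.15],"dr":[0,0,0]},{"travel":[0,0,0.13],"dr":[0,0,0]},{"travel":[0,0,0.0],"dr":[0,0,0]},{"travel":[0,0,0],"dr":[0,0,0]}]'
python3 go.py 0.473 0.2185 0.014 -0.6
```

```text
time_s: 3.78
eef_pos: [0.4862, 0.2196, 0.0311]
eef_rot: [-0.006, 0.956, -0.294, 0.014]
wrist_force: [1.0, 0.2, 1.6]
opening: 1.0
t 3.78 pos [0.4862 0.2196 0.0311] F [1.  0.2 1.6] open 1.0 q6 2.38
travel units [-0.071  0.058  0.111] turn units [-0.037 -0.046  0.004] yaw -0.5981
```

```bash
python3 -m handwheel '[{"travel":[-0.035,0.03,0.055],"dr":[-0.02,-0.025,0]},{"travel":[-0.035,0.03,0.055],"dr":[-0.02,-0.025,0]},{"travel":[0,0,0.0],"dr":[0,0,0]},{"travel":[0,0,0],"dr":[0,0,0]},{"travel":[0,0,0],"dr":[0,0,0]}]'
python3 go.py 0.473 0.2185 0.014 -0.6
```

```text
time_s: 4.2
eef_pos: [0.4762, 0.2189, 0.0196]
eef_rot: [-0.001, 0.956, -0.294, 0.001]
wrist_force: [0.2, -0.2, 0.7]
opening: 1.002
t 4.2 pos [0.4762 0.2189 0.0196] F [ 0.2 -0.2  0.7] open 1.002 q6 2.37
travel units [-0.016  0.014  0.038] turn units [-0.007 -0.004  0.006] yaw -0.597
```

```bash
python3 -m handwheel '[{"travel":[-0.01,0.012,0.035],"dr":[-0.007,-0.004,0.005]},{"travel":[0,0.005,0.03],"dr":[0,0,0]},{"travel":[0,0,0],"dr":[0,0,0]},{"travel":[0,0,0],"dr":[0,0,0]}]'
python3 -m handwheel '[{"travel":[0,0,0],"dr":[0,0,0]},{"travel":[0,0,0],"dr":[0,0,0]},{"travel":[0,0,0],"dr":[0,0,0]},{"travel":[0,0,0],"dr":[0,0,0]},{"travel":[0,0,0],"dr":[0,0,0]},{"travel":[0,0,0],"dr":[0,0,0]},{"travel":[0,0,0],"dr":[0,0,0]},{"travel":[0,0,0],"dr":[0,0,0]}]' -1
python3 go.py 0.473 0.2185 0.1 -0.6
```

```text
time_s: 4.53
eef_pos: [0.4742, 0.2178, 0.01]
eef_rot: [-0.0, 0.955, -0.295, 0.001]
wrist_force: [0.4, 0.2, -0.5]
opening: 0.999
time_s: 5.2
eef_pos: [0.4742, 0.2179, 0.0101]
eef_rot: [-0.0, 0.955, -0.295, 0.001]
wrist_force: [-0.7, -0.2, -0.6]
opening: 0.649
t 5.2 pos [0.4742 0.2179 0.0101] F [-0.7 -0.2 -0.6] open 0.649 q6 2.37
travel units [-0.009  0.001 -0.6  ] turn units [-0.002 -0.002  0.001] yaw -0.5996
```

```bash
python3 -m handwheel '[{"travel":[0,0,-0.15],"dr":[0,0,0]},{"travel":[0,0,-0.2],"dr":[0,0,0]},{"travel":[0,0,-0.2],"dr":[0,0,0]},{"travel":[0,0,-0.2],"dr":[0,0,0]},{"travel":[0,0,0],"dr":[0,0,0]},{"travel":[0,0,0],"dr":[0,0,-0.2]},{"travel":[0,0,0],"dr":[0,0,-0.2]},{"travel":[0,0,0],"dr":[0,0,-0.2]},{"travel":[0,0,0],"dr":[0,0,-0.2]},{"travel":[0,0,0],"dr":[0,0,-0.2]},{"travel":[0,0,0],"dr":[0,0,-0.05]},{"travel":[0,0,0],"dr":[0,0,0]}]'
python3 go.py 0.494 -0.066 0.1 -0.047
```

```text
time_s: 6.2
eef_pos: [0.4675, 0.2163, 0.1195]
eef_rot: [0.001, 1.0, -0.012, -0.006]
wrist_force: [0.9, 1.3, -2.4]
opening: 0.649
t 6.2 pos [0.4675 0.2163 0.1195] F [ 0.9  1.3 -2.4] open 0.649 q6 1.8
travel units [0.222 1.877 0.132] turn units [0.006 0.024 0.045] yaw -0.0233
```

```bash
python3 -m handwheel '[{"travel":[0.028,0.19,0.01],"dr":[0,0.005,0.005]},{"travel":[0.028,0.24,0.01],"dr":[0,0.005,0.005]},{"travel":[0.028,0.24,0.01],"dr":[0,0.005,0.005]},{"travel":[0.028,0.24,0.01],"dr":[0,0.005,0.005]},{"travel":[0.028,0.24,0.01],"dr":[0,0.005,0.01]},{"travel":[0.028,0.24,0.01],"dr":[0,0,0.01]},{"travel":[0.028,0.24,0.01],"dr":[0,0,0.005]},{"travel":[0.028,0.19,0.01],"dr":[0,0,0]},{"travel":[0,0,0],"dr":[0,0,0]},{"travel":[0,0,0],"dr":[0,0,0]}]'
python3 go.py 0.494 -0.066 0.045 -0.047
```

```text
time_s: 7.03
eef_pos: [0.487, -0.068, 0.1004]
eef_rot: [0.001, 1.0, -0.028, -0.003]
wrist_force: [0.0, 0.1, -3.3]
opening: 0.65
t 7.03 pos [ 0.487  -0.068   0.1004] F [ 0.   0.1 -3.3] open 0.65 q6 1.25
travel units [ 0.049 -0.017  0.369] turn units [ 0.004  0.012 -0.018] yaw -0.0564
```

```bash
python3 -m handwheel '[{"travel":[0.02,-0.006,0.12],"dr":[0.002,0.005,-0.009]},{"travel":[0.02,-0.006,0.12],"dr":[0.002,0.005,-0.009]},{"travel":[0.01,-0.005,0.12],"dr":[0,0,0]},{"travel":[0,0,0],"dr":[0,0,0]},{"travel":[0,0,0],"dr":[0,0,0]},{"travel":[0,0,0],"dr":[0,0,0]}]'
python3 go.py 0.494 -0.066 0.025 -0.047
python3 - <<'E'
from h import *
a=viewer.camera("side")[:,:,::-1]
crop(np.ascontiguousarray(a),240,160,110,110,6,"pics/c4.png")
E
```

```text
time_s: 7.53
eef_pos: [0.4933, -0.0616, 0.0437]
eef_rot: [-0.001, 1.0, -0.024, -0.002]
wrist_force: [-0.1, 0.4, -2.6]
opening: 0.651
t 7.53 pos [ 0.4933 -0.0616  0.0437] F [-0.1  0.4 -2.6] open 0.651 q6 1.25
travel units [0.006 0.029 0.125] turn units [-0.004  0.007 -0.003] yaw -0.0488
```

View pics/c4.png

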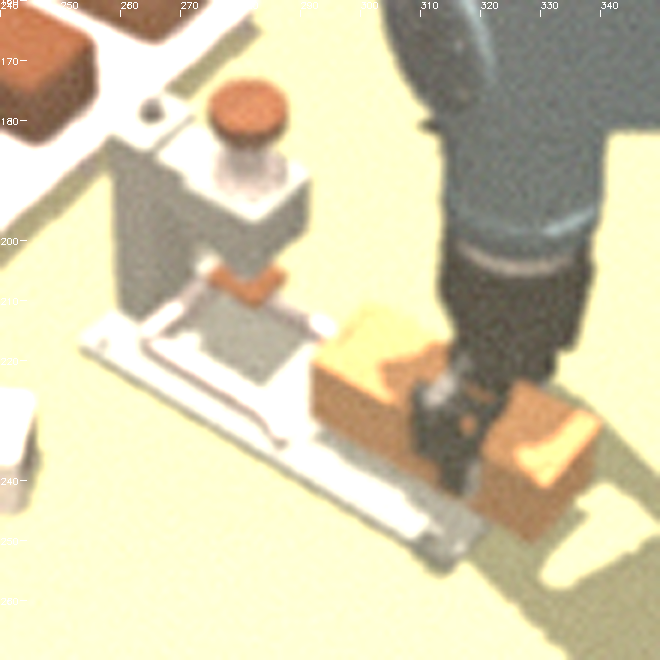

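```bash
python3 - <<'E'
from fit import *
s=lambda p:P(p,6,(240,160)); h=.0336
L=[[.075,.028,h+.05],[.075,-.028,h+.05],[.075,.028,h],[-.075,.028,h+.05],[-.075,-.028,h+.05],[-.075,.028,h]]
p=fit([("side",L,s([(315,360),(365,303),(313,418),(545,488),(603,422),(533,543)]))],[.52,-.066,-.047])
print("carton",p)
L=[[-.18,.052,.012],[.085,.052,.012],[0,0,.205],[-.062,.0475,.026]]
q=fit([("side",L,s([(443,573),(83,345),(248,103),(280,443)]))],[.66,-.07,-.047]); print("press",q)
for q in (q,[.6614,-.0737,-.0495],[.659,-.0701,-.0491]):
  d=p[:2]-q[:2]; c,n=np.cos(q[2]),np.sin(q[2]); print("rel",c*d[0]+n*d[1],-n*d[0]+c*d[1],p[2]-q[2])
E
```

```text
[-1.  -0.4  0.6 -0.8 -1.   0.2  0.2 -0.1  0.   0.   0.7  0.9]
carton [ 0.5186678  -0.06302304 -0.0249436 ]
[ 0.3  0.  -0.7 -0.9  0.3  0.6 -0.1 -0. ]
press [ 0.65857388 -0.07120886 -0.07561873]
rel -0.14012466883582347 -0.002407005564417558 0.050675136908984286
rel -0.14308566068421796 0.0036015270659030835 0.024556402259207032
rel -0.14051041203132558 0.00018089228419634375 0.024156402259207028
```

```bash
python3 -m handwheel '[{"travel":[0.003,0.02,0.05],"dr":[0,0.005,0]},{"travel":[0.0,0.008,0.04],"dr":[0,0,0]},{"travel":[0,0,0.03],"dr":[0,0,0]},{"travel":[0,0,0],"dr":[0,0,0]},{"travel":[0,0,0],"dr":[0,0,0]},{"travel":[0,0,0],"dr":[0,0,0]}]'
python3 go.py 0.494 -0.066 0.0225 -0.047
```

```text
time_s: 8.08
eef_pos: [0.496, -0.0666, 0.0273]
eef_rot: [0.0, 1.0, -0.024, 0.003]
wrist_force: [0.6, 0.3, -1.8]
opening: 0.652
t 8.08 pos [ 0.496  -0.0666  0.0273] F [ 0.6  0.3 -1.8] open 0.652 q6 1.25
travel units [-0.014 -0.003  0.032] turn units [ 0.    -0.011 -0.002] yaw -0.0483
```

```bash
python3 -m handwheel '[{"travel":[-0.005,0,0.02],"dr":[0,-0.005,0]},{"travel":[0,0,0.015],"dr":[0,-0.005,0]},{"travel":[0,0,0],"dr":[0,0,0]},{"travel":[0,0,0],"dr":[0,0,0]}]'
python3 go.py 0.494 -0.066 0.0225 -0.047
python3 - <<'E'
from h import *
a=viewer.camera("top")[:,:,::-1]
crop(np.ascontiguousarray(a),265,155,75,100,6,"pics/c5.png")
E
```

```text
time_s: 8.42
eef_pos: [0.4957, -0.0668, 0.0221]
eef_rot: [0.0, 1.0, -0.024, 0.0]
wrist_force: [-1.7, -0.8, 1.2]
opening: 0.65
t 8.42 pos [ 0.4957 -0.0668  0.0221] F [-1.7 -0.8  1.2] open 0.65 q6 1.25
travel units [-0.011 -0.005 -0.003] turn units [ 0.001 -0.001 -0.003] yaw -0.0486
```

View pics/c5.png

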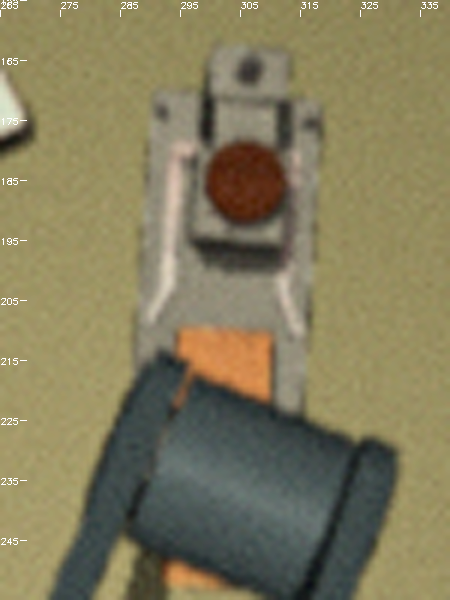

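```bash
python3 - <<'E'
from fit import *
t=lambda p:P(p,6,(265,155))
L=[[-.18,.052,.012],[.085,.052,.012],[.085,-.052,.012],[0,0,.205]]
q=fit([("top",L[1:],t([(157,90),(324,102),(246,182)]))],[.66,-.07,-.047]); print("press",q)
a=ray("top",t([(177,327),(273,331)]),.062); b=ray("top",t([(153,318),(300,330)]),.026)
for q in(q,[.6624,-.0748,-.046]):
  c,n=np.cos(q[2]),np.sin(q[2])
  for X in(a,b,np.array([[.4957,-.0668]])):
    d=X[:,:2]-q[:2]; print(np.c_[c*d[:,0]+n*d[:,1],-n*d[:,0]+c*d[:,1]].round(4).tolist())
E
```

```text
[-0.3 -0.1  0.2  0.2  0.1 -0. ]
press [ 0.66154306 -0.07503755 -0.05444535]
[[-0.0644, 0.0279], [-0.0621, -0.0279]]
[[-0.0564, 0.042], [-0.0564, -0.0461]]
[[-0.166, -0.0008]]
[[-0.065, 0.0282], [-0.0632, -0.0277]]
[[-0.0569, 0.0422], [-0.0577, -0.0459]]
[[-0.1669, 0.0003]]
```

```bash
python3 -m handwheel '[{"travel":[0.05,0.003,0],"dr":[0,0,0]},{"travel":[0.05,0.003,0],"dr":[0,0,0]},{"travel":[0.05,0,0],"dr":[0,0,0]},{"travel":[0.05,0,0],"dr":[0,0,0]},{"travel":[0,0,0],"dr":[0,0,0]}]'
python3 go.py 0.557 -0.069 0.0225 -0.047
```

```text
time_s: 8.88
eef_pos: [0.5282, -0.0695, 0.0229]
eef_rot: [0.0, 1.0, -0.024, 0.001]
wrist_force: [-0.1, -0.0, -2.5]
opening: 0.647
t 8.88 pos [ 0.5282 -0.0695  0.0229] F [-0.1 -0.  -2.5] open 0.647 q6 1.27
travel units [ 0.191 -0.013  0.003] turn units [ 0.001 -0.002 -0.003] yaw -0.0486
```

```bash
python3 -m handwheel '[{"travel":[0.05,-0.003,0.002],"dr":[0,0,0]},{"travel":[0.05,-0.002,0],"dr":[0,0,0]},{"travel":[0.05,0,0],"dr":[0,0,0]},{"travel":[0.05,0,0],"dr":[0,0,0]},{"travel":[0,0,0],"dr":[0,0,0]},{"travel":[0,0,0],"dr":[0,0,0]}]'
python3 go.py 0.557 -0.069 0.0225 -0.047
```

```text
time_s: 9.38
eef_pos: [0.5621, -0.0701, 0.0223]
eef_rot: [0.0, 1.0, -0.024, 0.001]
wrist_force: [0.2, -0.7, -2.2]
opening: 0.647
t 9.38 pos [ 0.5621 -0.0701  0.0223] F [ 0.2 -0.7 -2.2] open 0.647 q6 1.29
travel units [-0.034 -0.006 -0.002] turn units [ 0.001 -0.002 -0.002] yaw -0.0481
```

```bash
python3 -m handwheel '[{"travel":[0,0,0],"dr":[0,0,0]},{"travel":[0,0,0],"dr":[0,0,0]},{"travel":[0,0,0],"dr":[0,0,0]},{"travel":[0,0,0],"dr":[0,0,0]},{"travel":[0,0,0],"dr":[0,0,0]},{"travel":[0,0,-0.15],"dr":[0,0,0]},{"travel":[0,0,-0.2],"dr":[0,0,0]},{"travel":[0,0,-0.2],"dr":[0,0,0]},{"travel":[0,0,0],"dr":[0,0,0]}]' 1
python3 -m handwheel '[{"travel":[-0.15,0,0],"dr":[0,0,0]},{"travel":[-0.2,0,0],"dr":[0,0,0]},{"travel":[-0.2,0,0],"dr":[0,0,0]},{"travel":[0,0,0],"dr":[0,0,0]},{"travel":[0,0,0],"dr":[0,0,0]},{"travel":[0,0,0],"dr":[0,0,0]},{"travel":[0,0,0],"dr":[0,0,0]}]' -1
python3 go.py 0.475 -0.0655 0.032 -0.047
```

```text
time_s: 10.13
eef_pos: [0.5595, -0.0696, 0.106]
eef_rot: [-0.001, 1.0, -0.024, -0.002]
wrist_force: [1.9, 0.6, 0.4]
opening: 0.995
time_s: 10.72
eef_pos: [0.4763, -0.0661, 0.1085]
eef_rot: [0.001, 1.0, -0.024, 0.002]
wrist_force: [0.7, 0.1, -0.0]
opening: 0.011
t 10.72 pos [ 0.4763 -0.0661  0.1085] F [ 0.7  0.1 -0. ] open 0.011 q6 1.23
travel units [-0.011 -0.004  0.51 ] turn units [ 0.003 -0.008 -0.003] yaw -0.0487
```

```bash
python3 -m handwheel '[{"travel":[-0.01,0,0.15],"dr":[0,0,0]},{"travel":[-0.01,0,0.15],"dr":[0,0,0]},{"travel":[-0.01,0,0.15],"dr":[0,0,0]},{"travel":[0,0,0],"dr":[0,0,0]},{"travel":[0,0,0],"dr":[0,0,0]},{"travel":[0,0,0],"dr":[0,0,0]}]'
python3 go.py 0.54 -0.0685 0.032 -0.047
```

```text
time_s: 11.22
eef_pos: [0.4795, -0.068, 0.0413]
eef_rot: [0.002, 1.0, -0.024, 0.006]
wrist_force: [-0.4, 0.2, -0.1]
opening: -0.001
t 11.22 pos [ 0.4795 -0.068   0.0413] F [-0.4  0.2 -0.1] open -0.001 q6 1.23
travel units [ 0.403 -0.016  0.067] turn units [ 0.007 -0.022 -0.002] yaw -0.0478
```

```bash
python3 -m handwheel '[{"travel":[0.06,0,0.03],"dr":[0,-0.01,0]},{"travel":[0.08,0,0.02],"dr":[0,-0.01,0]},{"travel":[0.08,-0.005,0],"dr":[0,0,0]},{"travel":[0.06,0,0],"dr":[0,0,0]},{"travel":[0.04,0,0],"dr":[0,0,0]},{"travel":[0,0,0],"dr":[0,0,0]}]'
python3 go.py 0.54 -0.0685 0.032 -0.047
```

```text
time_s: 11.72
eef_pos: [0.5346, -0.071, 0.041]
eef_rot: [0.003, 1.0, -0.024, 0.004]
wrist_force: [-0.5, -0.9, 0.1]
opening: -0.003
t 11.72 pos [ 0.5346 -0.071   0.041 ] F [-0.5 -0.9  0.1] open -0.003 q6 1.27
travel units [ 0.035 -0.019  0.06 ] turn units [ 0.013 -0.016 -0.   ] yaw -0.0472
```

```bash
for i in 1; do python3 -m handwheel '[{"travel":[0.015,0,0.005],"dr":[0,0,0]},{"travel":[0.015,0,0.005],"dr":[0,0,0]},{"travel":[0.015,0,0],"dr":[0,0,0]}]'; python3 -m handwheel '[{"travel":[0.015,0,0],"dr":[0,0,0]},{"travel":[0.015,0,0],"dr":[0,0,0]}]'; done
```

```text
time_s: 11.97
eef_pos: [0.5415, -0.0714, 0.041]
eef_rot: [0.004, 1.0, -0.023, 0.004]
wrist_force: [-1.2, 0.2, -0.3]
opening: -0.0
time_s: 12.13
eef_pos: [0.5419, -0.0711, 0.0405]
eef_rot: [0.003, 1.0, -0.023, -0.001]
wrist_force: [-12.2, -0.6, 7.7]
opening: 0.002
```

```bash
python3 -m handwheel '[{"travel":[0.008,0,0],"dr":[0,0,0]},{"travel":[0.008,0,0],"dr":[0,0,0]}]'; python3 -m handwheel '[{"travel":[-0.1,0,0],"dr":[0,0,0]},{"travel":[-0.2,0,0],"dr":[0,0,0]},{"travel":[0,0,-0.25],"dr":[0,0,0]},{"travel":[0,0,-0.25],"dr":[0,0,0]},{"travel":[0,0,-0.25],"dr":[0,0,0]},{"travel":[0,0,-0.25],"dr":[0,0,0]},{"travel":[0,0,-0.25],"dr":[0,0,0]},{"travel":[0,0,-0.1],"dr":[0,0,0]},{"travel":[0,0,0],"dr":[0,0,0]}]' ; python3 go.py 0.662 -0.0735 0.245 -0.047
python3 - <<'E'
from h import *
a=viewer.camera("top")[:,:,::-1]; b=viewer.camera("side")[:,:,::-1]
crop(np.ascontiguousarray(a),275,155,60,90,6,"pics/t.png");crop(np.ascontiguousarray(b),240,160,70,90,6,"pics/s.png")
cv2.imwrite("pics/c6.png",np.hstack([cv2.imread("pics/t.png"),cv2.imread("pics/s.png")]))
E
```

```text
time_s: 12.3
eef_pos: [0.5418, -0.071, 0.0401]
eef_rot: [0.003, 1.0, -0.023, -0.003]
wrist_force: [-6.0, -0.0, 3.1]
opening: 0.003
time_s: 13.05
eef_pos: [0.4923, -0.066, 0.2479]
eef_rot: [0.001, 1.0, -0.024, -0.006]
wrist_force: [0.9, 0.7, 0.5]
opening: -0.001
t 13.05 pos [ 0.4923 -0.066   0.2479] F [0.9 0.7 0.5] open -0.001 q6 1.25
travel units [ 1.132 -0.003  0.006] turn units [ 0.004  0.022 -0.001] yaw -0.0474
```

View pics/c6.png

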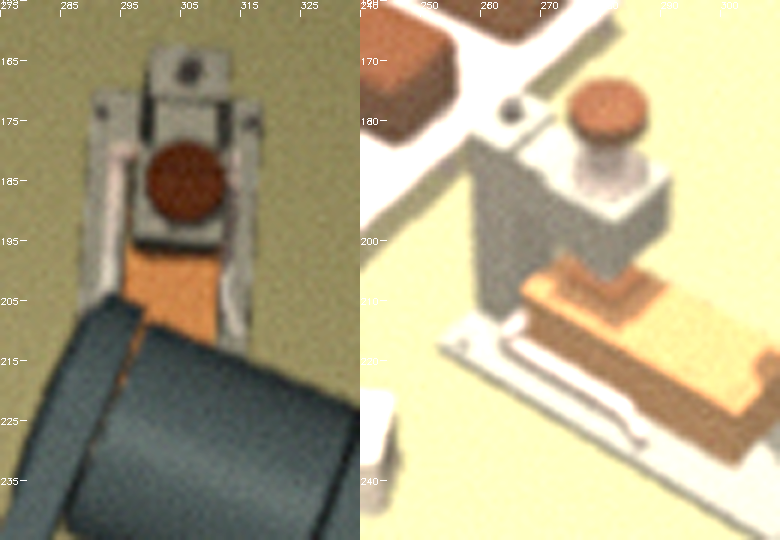

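The carton lies between the rails. Its front-left top corner is at side pixel (267.2,208) and its rear-left one at about (303,229). I'll compare these with the home pose.

```bash
python3 - <<'E'
from fit import *
print("obs",P([(163,288),(378,415),(371,466)],6,(240,160)).round(1).tolist())
for q in([.6614,-.0737,-.0495],[.659,-.0701,-.0491]):
  print(pix("side",T(q,[[.04,.028,.062],[-.11,.028,.062],[-.11,.028,.012]])).round(1).tolist())
E
python3 -m handwheel '[{"travel":[0.2,0,0],"dr":[0,0.005,0]},{"travel":[0.25,0,0],"dr":[0,0.005,0]},{"travel":[0.25,0,0],"dr":[0,0.005,0]},{"travel":[0.25,0,0],"dr":[0,0.005,0]},{"travel":[0.12,0,0],"dr":[0,0,0]},{"travel":[0.05,0,0],"dr":[0,0,0]},{"travel":[0,0,0],"dr":[0,0,0]},{"travel":[0,0,0],"dr":[0,0,0]}]'
python3 go.py 0.661 -0.0738 0.215 -0.047
```

```text
obs [[266.8, 207.6], [302.6, 228.8], [301.4, 237.2]]
[[266.4, 207.9], [302.1, 228.6], [301.4, 238.6]]
[[266.3, 208.8], [302.1, 229.6], [301.5, 239.6]]
time_s: 13.82
eef_pos: [0.656, -0.0706, 0.2151]
eef_rot: [-0.004, 1.0, -0.024, -0.018]
wrist_force: [-0.8, -0.7, -0.0]
opening: -0.001
t 13.82 pos [ 0.656  -0.0706  0.2151] F [-0.8 -0.7 -0. ] open -0.001 q6 1.33
travel units [ 0.035  0.02  -0.   ] turn units [-0.015  0.069 -0.003] yaw -0.0487
```

```bash
python3 -m handwheel '[{"travel":[0.018,0.012,0],"dr":[-0.008,0.035,0]},{"travel":[0.015,0.008,0],"dr":[-0.007,0.034,0]},{"travel":[0,0,0],"dr":[0,0,0]},{"travel":[0,0,0],"dr":[0,0,0]}]'
python3 go.py 0.661 -0.0738 0.205 -0.047
```

```text
time_s: 14.15
eef_pos: [0.6568, -0.0735, 0.2101]
eef_rot: [-0.001, 1.0, -0.025, -0.002]
wrist_force: [-0.2, -0.3, -0.2]
opening: -0.001
t 14.15 pos [ 0.6568 -0.0735  0.2101] F [-0.2 -0.3 -0.2] open -0.001 q6 1.33
travel units [0.028 0.001 0.034] turn units [-0.002  0.008 -0.004] yaw -0.0492
```

```bash
python3 -m handwheel '[{"travel":[0,0,0.02],"dr":[0,0,0]},{"travel":[0,0,0.015],"dr":[0,0,0]},{"travel":[0,0,0],"dr":[0,0,0]},{"travel":[0,0,0],"dr":[0,0,0]}]'
python3 go.py 0.661 -0.0738 0.205 -0.047
```

```text
time_s: 14.48
eef_pos: [0.6563, -0.0736, 0.2064]
eef_rot: [-0.0, 1.0, -0.025, -0.001]
wrist_force: [0.7, -0.6, 0.2]
opening: 0.0
t 14.48 pos [ 0.6563 -0.0736  0.2064] F [ 0.7 -0.6  0.2] open 0.0 q6 1.33
travel units [ 0.032 -0.     0.009] turn units [-0.     0.003 -0.005] yaw -0.0497
```

```bash
python3 -m handwheel '[{"travel":[0.03,0,0],"dr":[0,0,0]},{"travel":[0.02,0,0],"dr":[0,0,0]},{"travel":[0,0,0.01],"dr":[0,0,0]},{"travel":[0,0,0.01],"dr":[0,0,0]},{"travel":[0,0,0.01],"dr":[0,0,0]}]'
python3 go.py 0.661 -0.0738 0.205 -0.047
python3 -m handwheel '[{"travel":[0,0,0.01],"dr":[0,0,0]},{"travel":[0,0,0.01],"dr":[0,0,0]},{"travel":[0,0,0.01],"dr":[0,0,0]}]'
python3 go.py 0.661 -0.0738 0.205 -0.047
```

```text
time_s: 14.9
eef_pos: [0.6655, -0.0742, 0.2029]
eef_rot: [0.0, 1.0, -0.025, 0.0]
wrist_force: [-0.9, 0.4, 0.8]
opening: -0.002
t 14.9 pos [ 0.6655 -0.0742  0.2029] F [-0.9  0.4  0.8] open -0.002 q6 1.33
travel units [-0.03  -0.001 -0.014] turn units [ 0.001 -0.001 -0.005] yaw -0.0496
time_s: 15.15
eef_pos: [0.6654, -0.0742, 0.1981]
eef_rot: [0.0, 1.0, -0.025, 0.0]
wrist_force: [-1.6, 0.1, 1.5]
opening: 0.001
t 15.15 pos [ 0.6654 -0.0742  0.1981] F [-1.6  0.1  1.5] open 0.001 q6 1.33
travel units [-0.03  -0.001 -0.046] turn units [ 0.001 -0.001 -0.005] yaw -0.0495
```

```bash

python3 -m handwheel '[{"travel":[0,0,0.01],"dr":[0,0,0]},{"travel":[0,0,0.01],"dr":[0,0,0]}]'|grep -E "pos|force"
python3 -m handwheel '[{"travel":[0,0,0.01],"dr":[0,0,0]},{"travel":[0,0,0.007],"dr":[0,0,0]}]'|grep -E "pos|force"
python3 -m handwheel '[{"travel":[0,0,0.007],"dr":[0,0,0]}]'|grep -E "pos|force"
```

```text
eef_pos: [0.6655, -0.0742, 0.1951]
wrist_force: [-1.2, -0.4, 6.8]
eef_pos: [0.6656, -0.0742, 0.194]
wrist_force: [-3.8, 0.8, 7.9]
eef_pos: [0.6656, -0.0742, 0.1939]
wrist_force: [-3.9, 0.6, 7.3]
```

```bash

python3 -m handwheel '[{"travel":[0,0,0.012],"dr":[0,0,0]},{"travel":[0,0,0.012],"dr":[0,0,0]}]'|grep -E "pos|force"
python3 -m handwheel '[{"travel":[0,0,0.014],"dr":[0,0,0]},{"travel":[0,0,0.014],"dr":[0,0,0]}]'|grep -E "pos|force"
python3 -m handwheel '[{"travel":[0,0,0.016],"dr":[0,0,0]}]'|grep -E "pos|force"
python3 -m handwheel '[{"travel":[0,0,0.016],"dr":[0,0,0]}]'|grep -E "pos|force"
```

```text
eef_pos: [0.6657, -0.0743, 0.1929]
wrist_force: [-3.4, 1.6, 9.1]
eef_pos: [0.6657, -0.0743, 0.1919]
wrist_force: [-4.3, 0.9, 10.1]
eef_pos: [0.6657, -0.0743, 0.1913]
wrist_force: [-5.8, 1.2, 10.9]
eef_pos: [0.6658, -0.0743, 0.1909]
wrist_force: [-6.2, 1.7, 11.9]
```

```bash

python3 -m handwheel '[{"travel":[0,0,0.018],"dr":[0,0,0]}]'|grep -E "pos|force"
python3 -m handwheel '[{"travel":[0,0,0.018],"dr":[0,0,0]}]'|grep -E "pos|force"
python3 -m handwheel '[{"travel":[0,0,0.02],"dr":[0,0,0]}]'|grep -E "pos|force"
python3 -m handwheel '[{"travel":[0,0,0.02],"dr":[0,0,0]}]'|grep -E "pos|force"
```

```text
eef_pos: [0.6658, -0.0743, 0.1904]
wrist_force: [-6.2, 0.9, 12.8]
eef_pos: [0.6658, -0.0743, 0.1899]
wrist_force: [-7.0, 1.7, 13.6]
eef_pos: [0.6658, -0.0743, 0.1893]
wrist_force: [-8.1, 2.0, 16.1]
eef_pos: [0.6659, -0.0743, 0.1894]
wrist_force: [-9.2, 3.5, 18.4]
```

```bash

python3 -m handwheel '[{"travel":[0,0,0.018],"dr":[0,0,0]},{"travel":[0,0,0.018],"dr":[0,0,0]},{"travel":[0,0,0.018],"dr":[0,0,0]},{"travel":[0,0,0.018],"dr":[0,0,0]}]'|grep -E "pos|force|time"
```

```text
time_s: 16.73
eef_pos: [0.6659, -0.0743, 0.1894]
wrist_force: [-7.3, 1.5, 14.5]
```

```bash

python3 -m handwheel '[{"travel":[0,0,0.02],"dr":[0,0,0]},{"travel":[0,0,0.02],"dr":[0,0,0]},{"travel":[0,0,0.02],"dr":[0,0,0]},{"travel":[0,0,0.02],"dr":[0,0,0]},{"travel":[0,0,0.02],"dr":[0,0,0]},{"travel":[0,0,0.02],"dr":[0,0,0]}]'|grep -E "pos|force|time"
python3 -m handwheel '[{"travel":[0,0,0.02],"dr":[0,0,0]},{"travel":[0,0,0.02],"dr":[0,0,0]},{"travel":[0,0,0.02],"dr":[0,0,0]},{"travel":[0,0,0.02],"dr":[0,0,0]},{"travel":[0,0,0.02],"dr":[0,0,0]},{"travel":[0,0,0.02],"dr":[0,0,0]},{"travel":[0,0,0.02],"dr":[0,0,0]},{"travel":[0,0,0.02],"dr":[0,0,0]}]'|grep -E "pos|force|time"
```

```text
time_s: 17.23
eef_pos: [0.6659, -0.0743, 0.1893]
wrist_force: [-8.0, 1.5, 15.6]
time_s: 17.9
eef_pos: [0.666, -0.0743, 0.1892]
wrist_force: [-8.4, 2.0, 15.8]
```

Held at the second stop (z 0.1893, about 15 N) for over 1.3 s. Now I'll raise straight up and then clear away.

```bash

python3 -m handwheel '[{"travel":[0,0,-0.03],"dr":[0,0,0]},{"travel":[0,0,-0.05],"dr":[0,0,0]},{"travel":[0,0,-0.1],"dr":[0,0,0]},{"travel":[0,0,-0.2],"dr":[0,0,0]},{"travel":[0,0,-0.2],"dr":[0,0,0]},{"travel":[-0.1,0,-0.1],"dr":[0,0,0]},{"travel":[-0.25,0,0],"dr":[0,0,0]},{"travel":[-0.25,0,0],"dr":[0,0,0]},{"travel":[-0.25,0,0],"dr":[0,0,0]},{"travel":[-0.25,0,0],"dr":[0,0,0]},{"travel":[-0.25,0,0],"dr":[0,0,0]},{"travel":[-0.25,0,0],"dr":[0,0,0]},{"travel":[-0.1,0,0],"dr":[0,0,0]},{"travel":[0,0,0],"dr":[0,0,0]},{"travel":[0,0,0],"dr":[0,0,0]}]'
python3 - <<'E'
from h import *
b=viewer.camera("side")[:,:,::-1];a=viewer.camera("top")[:,:,::-1]
crop(np.ascontiguousarray(a),275,155,60,90,6,"pics/t.png");crop(np.ascontiguousarray(b),240,160,70,90,6,"pics/s.png")
cv2.imwrite("pics/c7.png",np.hstack([cv2.imread("pics/t.png"),cv2.imread("pics/s.png")]))
E
```

```text
time_s: 19.15
eef_pos: [0.399, -0.0604, 0.2872]
eef_rot: [0.009, 1.0, -0.021, 0.014]
wrist_force: [0.2, 0.0, 1.0]
opening: -0.002
```

View pics/c7.png

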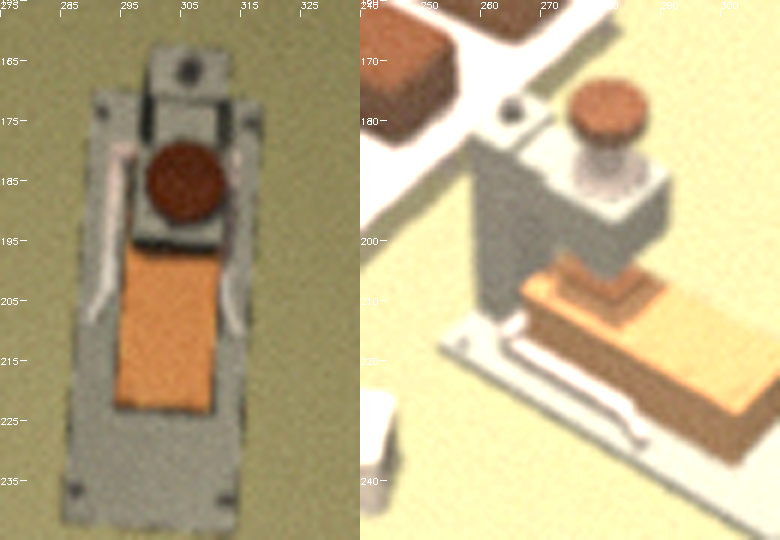

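The knob is back at its released pixels (side crop (608,108), as before). The carton's corners are unchanged, and its rear edge shows in the top crop from (115,405) to (212,410).

```bash
python3 - <<'E'
from fit import *
print(P([(115,405),(212,411)],6,(275,155)).round(1).tolist(),pix("top",T([.6624,-.0748,-.046],[[-.11,.028,.062],[-.11,-.028,.062]])).round(1).tolist())
o=ctrl.get_obs(); print(o["time_s"],abs(o["dq"]).max()); print(ctrl.hand_in())
E
```

```text
[[293.8, 222.1], [309.9, 223.1]] [[293.2, 221.9], [309.3, 223.1]]
19.25 0.0263003368871349
the job is handed in; nothing more can be done
None
```

The carton is home against the end stop and stamped, the plunger is back up, and the job was handed in at 19.3 s of the 67 s allowed.

- **Loading:** I gripped the carton across its width, lowered it onto the bed and slid it into the lane. I then pushed it from behind with shut fingers until it stopped hard, at about 12 N, with the tool at x = 0.542 m where I expected the stop.
- **Stamping:** The soft first stop came at about z = 0.195 m, with the force stepping up to about 7 N. The firm second stop came at z = 0.189 m; the highest reading was 18 N, so well under 30 N. I held it there for about 1.4 s with 14.5–16 N at each reading, then lifted straight off.
- **Last checks:** The final pictures show the knob back at its released height. The carton's corners agree with the home pose to about 1 pixel, roughly 3 mm. The arm is clear and touching nothing.
- **Disagreements:** The two cameras placed the press about 5 mm apart, so I took the seating from the firm stop I felt. I pressed the knob about 4 mm off centre, with up to about 9 N sideways.
- **Not checked:** I did not look again at the loaves, tin, jug, timer or square carton, but the arm's path stayed clear of them and no unexpected force appeared.

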